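# Throw the interlocked service levers of a water-filter station

## Task

Put the water-filter station on the worktop into service position so that its cartridge can be changed: push its three levers fully over to the back, one after the other, each right to its stop. An interlock in the housing lets them go only in one order (supply first, then outlet, then drain), but which lever is which is not marked and differs from unit to unit, so feel for the one that gives. Never force a lever that is blocked, push gently throughout, and leave the things standing round the station where they are.

Things in the scene. Friction and masses are not known exactly. Their poses are not given: they have to be found in the camera images.
- filter_station: Filter station, fixed: steel housing 120 (x) x 260 (y) x 95 mm high, round gauge on its front, white canister lying behind it (x = 102 to 174 mm, 86 mm high). Origin on the worktop under the housing's middle; x points to its back (the way levers are thrown), y to its left, z up. Lever axes run along y, at x = 0, 62 mm up, at y = +70 (left), 0 (mid), -70 mm (right).
- lever_left (a joint): Left lever's angle (rad): 0 to 0.06 at the start, leaning 0.45 rad from upright to the front; grows as it goes to the back; 0.90 at its stop, leaning 0.45 rad to the back. Stays where left. Free, it takes about 3 to 9 N at the grip, most near the end. Blocked, it goes no further than about 0.2 rad, until the lever before it in the order is at its stop.
- lever_mid (a joint): Middle lever's angle, as for the left one. All handles sit on stiff springs: a lever that is blocked or at its stop still gives about 0.5 mm at the grip for each newton, and springs back. Above about 25 N the interlock would be damaged.
- lever_right (a joint): Right lever's angle, as for the left one.
- handle_left: Left lever's handle: 9 mm steel stem, black barrel grip across its end, 40 mm long (station's y), 25 mm thick. Origin: grip's centre, 112 mm from the lever's axis: moves on an arc from 49 mm before the axis at 163 mm above the worktop, over 174 mm, to 49 mm behind it at 163 mm. Push the barrel's front with a shut gripper, tips at most 13 mm below its centre, or they meet the stem.
- handle_mid: The middle lever's handle, as the left one.
- handle_right: The right lever's handle, as the left one.
- tumbler: Glass tumbler, 81 mm across, 93 mm high, to the left of the station; to be left alone. Origin under its centre.
- mug: Mug, 92 mm across, 95 mm high, to the right of the station; to be left alone. Origin at its foot.
- jam_jar: Jam jar, 68 mm across, 84 mm high, behind the tumbler; to be left alone. Origin under its centre.
- spare_cartridge: White spare filter cartridge standing on end, 60 mm across, 166 mm high, behind the mug; to be left alone. Origin under its centre.
- teaspoon: Teaspoon lying before the station, 132 mm long; to be left alone. Origin under its middle.

How it is judged:
By the outcome, as a careful person would: the job done as asked, in the order asked, and still so for the second after the job is handed in, with the robot touching nothing.
It also fails if it takes over 72 s, if anything falls off the work surface, if the arm or the gripper's body presses on something with over 40 N, if the wrist force passes 120 N, or if a joint passes its speed limit or range.

## Robot

A 6-joint arm with a two-finger parallel gripper is mounted at the origin on a cart in front of the work surface, level with it; the furniture and walls round the work are solid. World frame = base frame: x ahead of the robot, y to its left, z up, the work surface at z = 0. Lengths are in mm, angles in rad, forces in N, time in s.
With the tool pointing down it reaches from about 350 to 775 mm from the base axis. Payload 7.3 kg.
Tool frame: the origin (TCP) lies at the very end of the fingers, on their centre line; the grasp point (between the pads) lies 19 mm behind it; z points along the fingers, y is the line along which they close (so a half turn about z gives the same grasp; the last joint's range is limited). The gripper opens to 92 mm and grips with 3 to 60 N. Pads are 19 mm wide; open, the fingers measure 130 mm over their backs; the gripper's body (75 mm by 190 mm) begins 47 mm behind the grasp point.
Start: joints at [1.084, 0.342, 1.524, -0, 1.275, -0.146], TCP at [175.463, 494.831, 226.741] pointing down, gripper open.
Joint ranges: [-2.53, 2.53], [-0.77, 2.02], [0.04, 2.7], [-1, 4.14], [0.28, 2.66], [-3.11, 3.11]. Speed limits (rad/s): [2.57, 2.57, 3.14, 3.14, 3.14, 3.14].

## Interface

Orientations are given as [roll, pitch, yaw] about the fixed x, y, z axes, in that order (R = Rz(yaw) Ry(pitch) Rx(roll)).
In Python, from plant import bot gives the robot as it stands.
- The arm moves only by the tool send_rows, never from a script. Its argument "rows" is a list of rows, each an object of numbers: "x", "y", "z": the shift along the tool's x, y, z in units of 0.2 m (1.0 is 0.2 m); "ax", "ay", "az": the turn, a rotation vector about the tool's x, y, z in units of 60 degrees (1.0 is 60 degrees); "jaw": the opening, from -1 (shut) to 1 (fully open), so that 0 is half open. In form: [{"x": .., "y": .., "z": .., "ax": .., "ay": .., "az": .., "jaw": ..}, ...]. A call has exactly 10 rows; each row is the pose to reach, as a shift and turn from the pose commanded when the call began, along the tool's axes at that moment; what a row does not reach only later rows make up. A row lasts 1/8 s, in which the tool goes at most 62.5 mm and 10.7 degrees, less where a joint would pass 70% of its speed; a pose out of reach is approached as far as the arm can. A call with a number of a shift or a turn outside -1 to 1 is refused whole. A call with a gripper value outside its range is refused whole. The fingers move at their own pace and stop on an object; the grip force is fixed at half the most. Time passes only in rows, so rows that repeat a pose let the fingers close, or fill a call up. It gives the time, the measured TCP pose, the force, the opening and the grip force at its end, in the units of the state.
- bot.get_obs(): the state, without advancing time (a new reading comes with each control period).
- bot.capture(name): name is "side" or "top" or "wrist"; returns (picture, depth): 480x640x3 uint8, red, green, blue; 480x640 float32, mm along the optical axis (not along the pixel's ray), 0 where there is no reading.
- bot.camera_model(name): a dict with "vertical_fov" (degrees; the focal length in pixels is half the picture's height over the tangent of half this angle, whatever the lens; pixels are square), "cx", "cy" (the principal point, pixels), "k1" (the pictures are not rectified: a ray, as slopes to the right and down, at radius r is drawn at 1 + k1 r^2 times it, then the intrinsics apply), "R" (3x3) and "t" (3): a world point X has camera coordinates R X + t; the wrist camera has in their place "T_tool_cam" (4x4, takes a point from camera to tool coordinates, whose origin is the TCP and whose axes are the flange's). Camera axes: x right, y down, z forward; pixel columns grow to the right and rows downward; lengths in mm; the calibration is good to about 2 mm. A picture is of the moment at which its call begins: read the wrist's pose just before it. camera_model takes no time and is no camera call.
- bot.close_job(): hands the job in; it is judged then, once.
The state is a dict: "time": time; "joint_positions": joint angles; "dq": joint speeds; "tau": joint torques, N m; "tool_pos": TCP position; "tcp_rot": TCP orientation; "contact_force": force on the tool from outside, world axes, zero at the start; "moment": the same for the moment, N m; "grip_width": finger opening in mm; "finger_force": force on a finger pad.
Only numpy, scipy, OpenCV 4.12 (cv2) and the standard library are available. Lean on these libraries where they do the work, as an engineer would, in place of code of your own. Each camera call takes 0.05 s, during which the arm holds its last target. There are 200 camera calls.

## Working session

There is one attempt and no reset: what is moved stays moved. The work goes in short steps, Python scripts to look and compute and a tool call to move; the robot and the scene stay as the last step left them, time stands still between calls to the robot, and variables do not carry over. Pictures are saved under pics/ and viewed, at most 10 in all, crops included, and the job is handed in when it is done.

Besides the shell and the picture viewer there is one more tool, called as name(argument=value, ...) on one line, values as JSON. send_rows: Moves the arm, as the interface text tells. Its arguments: {"type":"object","properties":{"rows":{"type":"array","items":{"type":"object","properties":{"x":{"type":"number","minimum":-1,"maximum":1},"y":{"type":"number","minimum":-1,"maximum":1},"z":{"type":"number","minimum":-1,"maximum":1},"ax":{"type":"number","minimum":-1,"maximum":1},"ay":{"type":"number","minimum":-1,"maximum":1},"az":{"type":"number","minimum":-1,"maximum":1},"jaw":{"type":"number"}}}}},"required":["rows"]}

```bash
mkdir -p pics; python3 - <<'E'
from plant import bot
import cv2,numpy as np
o=bot.get_obs();print({k:np.round(v,3) for k,v in o.items()})
for n in("top","side"):
    p,d=bot.capture(n);cv2.imwrite(f"pics/{n}.png",p[:,:,::-1]);np.savez(f"{n}.npz",p=p,d=d);print(n,bot.camera_model(n))
E
```

```text
{'time': np.float64(0.0), 'joint_positions': array([ 1.084,  0.343,  1.525,  0.   ,  1.275, -0.146]), 'dq': array([-0.   ,  0.   ,  0.001, -0.001,  0.001, -0.   ]), 'tau': array([ 1.0000e-03, -4.3124e+01, -2.4422e+01,  7.2000e-02,  5.6000e-02,
       -0.0000e+00]), 'tool_pos': array([175.257, 494.467, 226.055]), 'tcp_rot': array([-3.14 , -0.   ,  2.801]), 'contact_force': array([-0.215,  0.375, -0.179]), 'moment': array([-0.046, -0.003,  0.046]), 'finger_force': np.float64(0.0), 'grip_width': np.float64(91.95)}
top {'vertical_fov': 42.72615068078717, 'cx': 323.3259317891887, 'cy': 247.67662652656503, 'k1': -0.01052460859949546, 'R': array([[-0.00583993, -0.99997628,  0.00365145],
       [-0.99259777,  0.00535379, -0.12133014],
       [ 0.12130772, -0.00433298, -0.99260549]]), 't': array([  57.45651009,  598.33864284, 1186.16790275])}
side {'vertical_fov': 44.36351083382039, 'cx': 309.88822020247244, 'cy': 233.29895165376362, 'k1': -0.18954135686073068, 'R': array([[-0.83519598,  0.54989587,  0.00788686],
       [ 0.21009101,  0.3322793 , -0.91948476],
       [-0.50824151, -0.76629302, -0.39304652]]), 't': array([ 481.4874071 ,  -15.75696668, 1572.0754985 ])}
```

View pics/top.png

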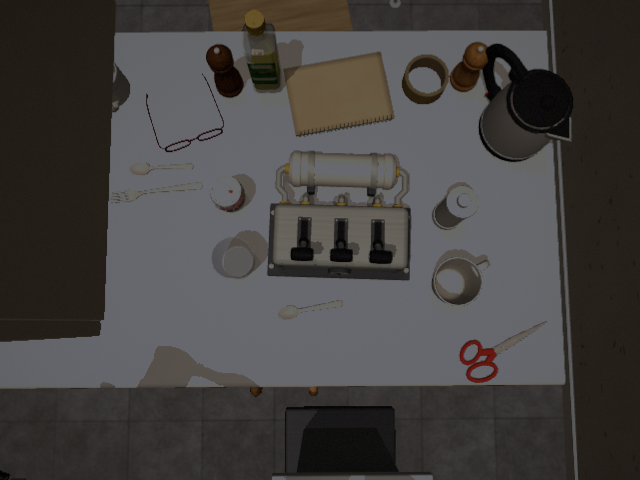

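View pics/side.png

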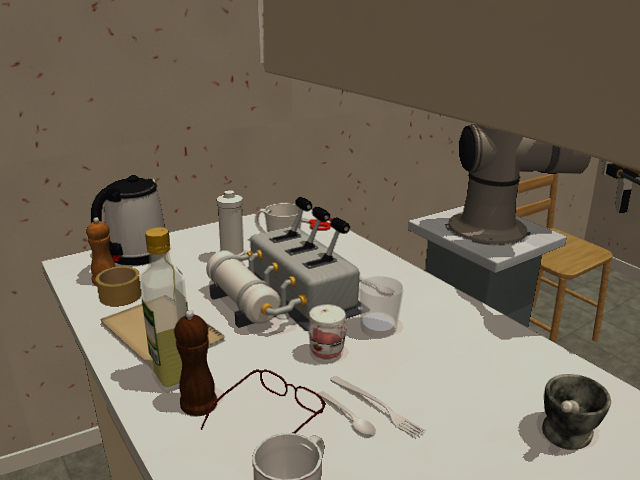

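Top view: the three black grips are at about (302,254), (341,255) and (381,257). The tumbler is at (235,258), the mug at (458,282) and the cartridge at (455,207). A cabinet overhangs at left (col<110).

```bash
cat > h.py <<'E'
import numpy as np,cv2
from plant import bot
def unproj(m,uv,d=None,z=None):
    f=240/np.tan(np.radians(m["vertical_fov"])/2)
    K=np.array([[f,0,m["cx"]],[0,f,m["cy"]],[0,0,1]])
    n=cv2.undistortPoints(np.float32(uv).reshape(-1,1,2),K,np.array([m["k1"],0,0,0.]))[:,0]
    r=np.c_[n,np.ones(len(n))]; R=np.array(m["R"]);t=np.array(m["t"])
    C=-R.T@t; w=r@R
    s=np.asarray(d)[:,None] if d is not None else ((z-C[2])/w[:,2])[:,None]
    return C+s*w
E
python3 - <<'E'
from h import *
m=bot.camera_model("top");D=np.load("top.npz");p,d=D["p"],D["d"]
f=lambda uv:unproj(m,uv,d=[d[int(v),int(u)] for u,v in uv]).round(0)
ms=(p.max(2)<45).astype(np.uint8);ms[:244]=0;ms[265:]=0;ms[:,:285]=0;ms[:,395:]=0
vv,uu=np.nonzero(ms);P=unproj(m,np.c_[uu,vv],d=d[vv,uu]);k=P[:,2]>140
for a,b in((285,322),(322,361),(361,398)):
    q=k&(uu>=a)&(uu<b);Q=P[q];pc=np.c_[uu,vv][q]
    print(q.sum(),Q.min(0).round(),Q.max(0).round(),Q.mean(0).round(),"ray@163+5",unproj(m,[pc.mean(0)],z=168).round())
print("table/housing/tumbler/mug",f([(200,320),(275,205),(405,208),(275,262),(405,265),(341,220),(235,258),(458,265),(462,200)]))
print("cabinet",f([(100,330),(110,100),(50,200)]))
E
python3 - <<'E'
from h import *
m=bot.camera_model("top");D=np.load("top.npz");p,d=D["p"],D["d"]
# housing top points: z 85..105
v,u=np.mgrid[190:290,255:425];P=unproj(m,np.c_[u.ravel(),v.ravel()],d=d[190:290,255:425].ravel())
k=(P[:,2]>88)&(P[:,2]<103)
r=cv2.minAreaRect(P[k][:,:2].astype(np.float32));print(r,cv2.boxPoints(r).round(),np.median(P[k],0))
E
```

```text
293 [450.  59. 159.] [ 584.  112. 1250.] [571.  92. 180.] ray@163+5 [[572.  93. 168.]]
294 [450.   4. 161.] [ 582.   59. 1250.] [569.  24. 177.] ray@163+5 [[570.  23. 168.]]
297 [555. -67. 160.] [578. -26. 182.] [566. -46. 173.] ray@163+5 [[566. -47. 168.]]
table/housing/tumbler/mug [[ 457.  304.   -0.]
 [ 692.  153.    5.]
 [ 683. -114.    9.]
 [ 565.  146.   91.]
 [ 558. -100.   93.]
 [ 644.   20.   97.]
 [ 582.  234.    8.]
 [ 562. -213.   38.]
 [ 669. -196.  162.]]
cabinet [[438. 505.   3.]
 [726. 320. 515.]
 [569. 321. 667.]]
((615.637451171875, 21.617385864257812), (257.3965148925781, 118.26593780517578), 87.86796569824219) [[ 552. -105.]
 [ 670. -109.]
 [ 680.  148.]
 [ 561.  152.]] [622.89889756  22.1468323   94.77819312]
```

send_rows(rows=[{"x": -0.1, "y": -0.06, "z": -0.05, "jaw": -1}, {"x": -0.2, "y": -0.12, "z": -0.1, "jaw": -1}, {"x": -0.3, "y": -0.18, "z": -0.1, "jaw": -1}, {"x": -0.4, "y": -0.24, "z": -0.1, "jaw": -1}, {"x": -0.5, "y": -0.3, "z": -0.1, "jaw": -1}, {"x": -0.6, "y": -0.36, "z": -0.1, "jaw": -1}, {"x": -0.7, "y": -0.42, "z": -0.1, "jaw": -1}, {"x": -0.8, "y": -0.48, "z": -0.1, "jaw": -1}, {"x": -0.9, "y": -0.54, "z": -0.1, "jaw": -1}, {"x": -1, "y": -0.6, "z": -0.1, "jaw": -1}])

```text
schema error: expected keys x, y, z, ax, ay, az, jaw
```

send_rows(rows=[{"x": -0.1, "y": -0.06, "az": -0.1, "jaw": -1}, {"x": -0.2, "y": -0.12, "az": -0.2, "jaw": -1}, {"x": -0.3, "y": -0.18, "az": -0.29, "jaw": -1}, {"x": -0.4, "y": -0.24, "az": -0.29, "jaw": -1}, {"x": -0.5, "y": -0.3, "az": -0.29, "jaw": -1}, {"x": -0.6, "y": -0.36, "az": -0.29, "jaw": -1}, {"x": -0.7, "y": -0.42, "az": -0.29, "jaw": -1}, {"x": -0.8, "y": -0.48, "az": -0.29, "jaw": -1}, {"x": -0.9, "y": -0.54, "az": -0.29, "jaw": -1}, {"x": -1, "y": -0.6, "az": -0.29, "jaw": -1}])

```text
schema error: expected keys x, y, z, ax, ay, az, jaw
```

send_rows(rows=[{"x": -0.1, "y": -0.06, "z": -0.05, "ax": 0, "ay": 0, "az": 0, "jaw": -1}, {"x": -0.2, "y": -0.12, "z": -0.1, "ax": 0, "ay": 0, "az": 0, "jaw": -1}, {"x": -0.3, "y": -0.18, "z": -0.1, "ax": 0, "ay": 0, "az": 0, "jaw": -1}, {"x": -0.4, "y": -0.24, "z": -0.1, "ax": 0, "ay": 0, "az": 0, "jaw": -1}, {"x": -0.5, "y": -0.3, "z": -0.1, "ax": 0, "ay": 0, "az": 0, "jaw": -1}, {"x": -0.6, "y": -0.36, "z": -0.1, "ax": 0, "ay": 0, "az": 0, "jaw": -1}, {"x": -0.7, "y": -0.42, "z": -0.1, "ax": 0, "ay": 0, "az": 0, "jaw": -1}, {"x": -0.8, "y": -0.48, "z": -0.1, "ax": 0, "ay": 0, "az": 0, "jaw": -1}, {"x": -0.9, "y": -0.54, "z": -0.1, "ax": 0, "ay": 0, "az": 0, "jaw": -1}, {"x": -1, "y": -0.6, "z": -0.1, "ax": 0, "ay": 0, "az": 0, "jaw": -1}])

```text
time: 1.35
tool_pos: [324.1, 314.1, 246.4]
tcp_rot: [-3.141, -0.0, 2.801]
contact_force: [0.3, -0.6, -0.5]
grip_width: 1.0
finger_force: 0.0
```

send_rows(rows=[{"x": -0.1, "y": -0.06, "z": 0, "ax": 0, "ay": 0, "az": -0.1, "jaw": -1}, {"x": -0.2, "y": -0.12, "z": 0, "ax": 0, "ay": 0, "az": -0.2, "jaw": -1}, {"x": -0.3, "y": -0.18, "z": 0, "ax": 0, "ay": 0, "az": -0.29, "jaw": -1}, {"x": -0.4, "y": -0.24, "z": 0, "ax": 0, "ay": 0, "az": -0.29, "jaw": -1}, {"x": -0.5, "y": -0.3, "z": 0, "ax": 0, "ay": 0, "az": -0.29, "jaw": -1}, {"x": -0.6, "y": -0.36, "z": 0, "ax": 0, "ay": 0, "az": -0.29, "jaw": -1}, {"x": -0.7, "y": -0.42, "z": 0, "ax": 0, "ay": 0, "az": -0.29, "jaw": -1}, {"x": -0.8, "y": -0.48, "z": 0, "ax": 0, "ay": 0, "az": -0.29, "jaw": -1}, {"x": -0.9, "y": -0.54, "z": 0, "ax": 0, "ay": 0, "az": -0.29, "jaw": -1}, {"x": -1, "y": -0.6, "z": 0, "ax": 0, "ay": 0, "az": -0.29, "jaw": -1}])

```text
time: 2.6
tool_pos: [472.5, 134.3, 246.4]
tcp_rot: [-3.142, -0.001, 3.104]
contact_force: [-0.6, -0.1, -0.2]
grip_width: 0.3
finger_force: 0.0
```

send_rows(rows=[{"x": -0.1, "y": -0.1, "z": 0, "ax": 0, "ay": 0, "az": 0, "jaw": -1}, {"x": -0.2, "y": -0.19, "z": 0.05, "ax": 0, "ay": 0, "az": 0, "jaw": -1}, {"x": -0.25, "y": -0.19, "z": 0.15, "ax": 0, "ay": 0, "az": 0, "jaw": -1}, {"x": -0.25, "y": -0.19, "z": 0.25, "ax": 0, "ay": 0, "az": 0, "jaw": -1}, {"x": -0.25, "y": -0.19, "z": 0.35, "ax": 0, "ay": 0, "az": 0, "jaw": -1}, {"x": -0.25, "y": -0.19, "z": 0.435, "ax": 0, "ay": 0, "az": 0, "jaw": -1}, {"x": -0.26, "y": -0.19, "z": 0.435, "ax": 0, "ay": 0, "az": 0, "jaw": -1}, {"x": -0.27, "y": -0.19, "z": 0.435, "ax": 0, "ay": 0, "az": 0, "jaw": -1}, {"x": -0.28, "y": -0.19, "z": 0.435, "ax": 0, "ay": 0, "az": 0, "jaw": -1}, {"x": -0.29, "y": -0.19, "z": 0.435, "ax": 0, "ay": 0, "az": 0, "jaw": -1}])

```text
time: 3.85
tool_pos: [529.2, 94.8, 160.3]
tcp_rot: [3.141, 0.001, 3.104]
contact_force: [0.5, -0.6, -0.4]
grip_width: 0.5
finger_force: 0.0
```

```bash
python3 - <<'E'
from h import *
p,d=bot.capture("side");cv2.imwrite("pics/s2.png",cv2.resize(p[150:350,220:440,::-1],(660,600)))
E
```

```text
(no output)
```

View pics/s2.png

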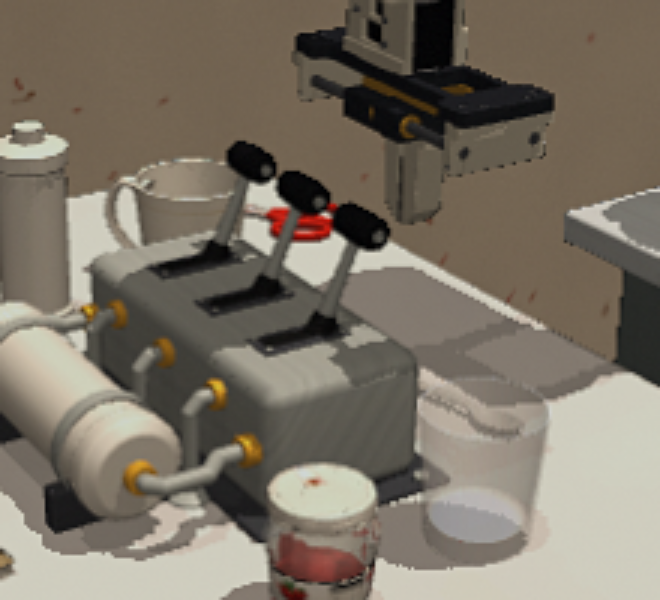

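The crop shows the shut fingertips (410,215) in front of the left barrel (360,225) at grip height, with the tumbler clear. I'll advance gently.

send_rows(rows=[{"x": -0.015, "y": 0, "z": 0, "ax": 0, "ay": 0, "az": 0, "jaw": -1}, {"x": -0.03, "y": 0, "z": 0, "ax": 0, "ay": 0, "az": 0, "jaw": -1}, {"x": -0.045, "y": 0, "z": 0, "ax": 0, "ay": 0, "az": 0, "jaw": -1}, {"x": -0.06, "y": 0, "z": 0, "ax": 0, "ay": 0, "az": 0, "jaw": -1}, {"x": -0.075, "y": 0, "z": 0, "ax": 0, "ay": 0, "az": 0, "jaw": -1}, {"x": -0.09, "y": 0, "z": 0, "ax": 0, "ay": 0, "az": 0, "jaw": -1}, {"x": -0.1, "y": 0, "z": 0, "ax": 0, "ay": 0, "az": 0, "jaw": -1}, {"x": -0.11, "y": 0, "z": 0, "ax": 0, "ay": 0, "az": 0, "jaw": -1}, {"x": -0.12, "y": 0, "z": 0, "ax": 0, "ay": 0, "az": 0, "jaw": -1}, {"x": -0.125, "y": 0, "z": 0, "ax": 0, "ay": 0, "az": 0, "jaw": -1}])

```text
time: 5.15
tool_pos: [553.7, 93.9, 159.8]
tcp_rot: [3.142, -0.0, 3.104]
contact_force: [-5.1, -1.0, 1.8]
grip_width: 0.7
finger_force: 2.2
```

send_rows(rows=[{"x": -0.003, "y": 0, "z": -0.001, "ax": 0, "ay": 0, "az": 0, "jaw": -1}, {"x": -0.006, "y": 0, "z": -0.002, "ax": 0, "ay": 0, "az": 0, "jaw": -1}, {"x": -0.009, "y": 0, "z": -0.003, "ax": 0, "ay": 0, "az": 0, "jaw": -1}, {"x": -0.012, "y": 0, "z": -0.004, "ax": 0, "ay": 0, "az": 0, "jaw": -1}, {"x": -0.015, "y": 0, "z": -0.005, "ax": 0, "ay": 0, "az": 0, "jaw": -1}, {"x": -0.018, "y": 0, "z": -0.006, "ax": 0, "ay": 0, "az": 0, "jaw": -1}, {"x": -0.021, "y": 0, "z": -0.007, "ax": 0, "ay": 0, "az": 0, "jaw": -1}, {"x": -0.024, "y": 0, "z": -0.008, "ax": 0, "ay": 0, "az": 0, "jaw": -1}, {"x": -0.027, "y": 0, "z": -0.009, "ax": 0, "ay": 0, "az": 0, "jaw": -1}, {"x": -0.03, "y": 0, "z": -0.01, "ax": 0, "ay": 0, "az": 0, "jaw": -1}])

```text
time: 6.4
tool_pos: [559.7, 93.7, 161.8]
tcp_rot: [3.142, -0.0, 3.105]
contact_force: [-4.9, 0.3, 4.0]
grip_width: 0.4
finger_force: 2.5
```

send_rows(rows=[{"x": -0.004, "y": 0, "z": -0.001, "ax": 0, "ay": 0, "az": 0, "jaw": -1}, {"x": -0.008, "y": 0, "z": -0.002, "ax": 0, "ay": 0, "az": 0, "jaw": -1}, {"x": -0.012, "y": 0, "z": -0.003, "ax": 0, "ay": 0, "az": 0, "jaw": -1}, {"x": -0.016, "y": 0, "z": -0.004, "ax": 0, "ay": 0, "az": 0, "jaw": -1}, {"x": -0.02, "y": 0, "z": -0.005, "ax": 0, "ay": 0, "az": 0, "jaw": -1}, {"x": -0.024, "y": 0, "z": -0.006, "ax": 0, "ay": 0, "az": 0, "jaw": -1}, {"x": -0.028, "y": 0, "z": -0.007, "ax": 0, "ay": 0, "az": 0, "jaw": -1}, {"x": -0.032, "y": 0, "z": -0.008, "ax": 0, "ay": 0, "az": 0, "jaw": -1}, {"x": -0.036, "y": 0, "z": -0.009, "ax": 0, "ay": 0, "az": 0, "jaw": -1}, {"x": -0.04, "y": 0, "z": -0.01, "ax": 0, "ay": 0, "az": 0, "jaw": -1}])

```text
time: 7.65
tool_pos: [565.9, 93.5, 163.7]
tcp_rot: [-3.142, -0.004, 3.105]
contact_force: [-12.5, 0.1, 7.5]
grip_width: 0.8
finger_force: 6.0
```

Left is blocked (14 N at about 0.15 rad). I'll back off and try the middle one.

send_rows(rows=[{"x": 0.05, "y": 0, "z": 0, "ax": 0, "ay": 0, "az": 0, "jaw": -1}, {"x": 0.12, "y": 0, "z": 0, "ax": 0, "ay": 0, "az": 0, "jaw": -1}, {"x": 0.19, "y": 0, "z": 0, "ax": 0, "ay": 0, "az": 0, "jaw": -1}, {"x": 0.19, "y": -0.12, "z": 0.01, "ax": 0, "ay": 0, "az": 0, "jaw": -1}, {"x": 0.19, "y": -0.24, "z": 0.0175, "ax": 0, "ay": 0, "az": 0, "jaw": -1}, {"x": 0.19, "y": -0.35, "z": 0.0175, "ax": 0, "ay": 0, "az": 0, "jaw": -1}, {"x": 0.16, "y": -0.35, "z": 0.0175, "ax": 0, "ay": 0, "az": 0, "jaw": -1}, {"x": 0.13, "y": -0.35, "z": 0.0175, "ax": 0, "ay": 0, "az": 0, "jaw": -1}, {"x": 0.1, "y": -0.35, "z": 0.0175, "ax": 0, "ay": 0, "az": 0, "jaw": -1}, {"x": 0.08, "y": -0.35, "z": 0.0175, "ax": 0, "ay": 0, "az": 0, "jaw": -1}])

```text
time: 8.9
tool_pos: [548.7, 24.7, 160.0]
tcp_rot: [3.141, -0.002, 3.105]
contact_force: [-4.2, 0.1, 2.4]
grip_width: 0.4
finger_force: 2.4
```

send_rows(rows=[{"x": -0.005, "y": 0, "z": -0.001, "ax": 0, "ay": 0, "az": 0, "jaw": -1}, {"x": -0.01, "y": 0, "z": -0.002, "ax": 0, "ay": 0, "az": 0, "jaw": -1}, {"x": -0.015, "y": 0, "z": -0.003, "ax": 0, "ay": 0, "az": 0, "jaw": -1}, {"x": -0.02, "y": 0, "z": -0.004, "ax": 0, "ay": 0, "az": 0, "jaw": -1}, {"x": -0.025, "y": 0, "z": -0.005, "ax": 0, "ay": 0, "az": 0, "jaw": -1}, {"x": -0.03, "y": 0, "z": -0.006, "ax": 0, "ay": 0, "az": 0, "jaw": -1}, {"x": -0.035, "y": 0, "z": -0.007, "ax": 0, "ay": 0, "az": 0, "jaw": -1}, {"x": -0.04, "y": 0, "z": -0.008, "ax": 0, "ay": 0, "az": 0, "jaw": -1}, {"x": -0.045, "y": 0, "z": -0.009, "ax": 0, "ay": 0, "az": 0, "jaw": -1}, {"x": -0.05, "y": 0, "z": -0.01, "ax": 0, "ay": 0, "az": 0, "jaw": -1}])

```text
time: 10.15
tool_pos: [559.3, 23.6, 162.2]
tcp_rot: [3.142, 0.0, 3.104]
contact_force: [-4.8, 0.2, 2.7]
grip_width: 0.6
finger_force: 2.3
```

Middle gives so far. I'll go on in small steps.

send_rows(rows=[{"x": -0.004, "y": 0, "z": -0.001, "ax": 0, "ay": 0, "az": 0, "jaw": -1}, {"x": -0.008, "y": 0, "z": -0.002, "ax": 0, "ay": 0, "az": 0, "jaw": -1}, {"x": -0.012, "y": 0, "z": -0.003, "ax": 0, "ay": 0, "az": 0, "jaw": -1}, {"x": -0.016, "y": 0, "z": -0.004, "ax": 0, "ay": 0, "az": 0, "jaw": -1}, {"x": -0.02, "y": 0, "z": -0.005, "ax": 0, "ay": 0, "az": 0, "jaw": -1}, {"x": -0.024, "y": 0, "z": -0.006, "ax": 0, "ay": 0, "az": 0, "jaw": -1}, {"x": -0.028, "y": 0, "z": -0.007, "ax": 0, "ay": 0, "az": 0, "jaw": -1}, {"x": -0.032, "y": 0, "z": -0.008, "ax": 0, "ay": 0, "az": 0, "jaw": -1}, {"x": -0.036, "y": 0, "z": -0.009, "ax": 0, "ay": 0, "az": 0, "jaw": -1}, {"x": -0.04, "y": 0, "z": -0.01, "ax": 0, "ay": 0, "az": 0, "jaw": -1}])

```text
time: 11.4
tool_pos: [567.2, 23.3, 164.2]
tcp_rot: [3.142, 0.0, 3.105]
contact_force: [-4.2, -0.3, 2.6]
grip_width: 0.8
finger_force: 2.1
```

send_rows(rows=[{"x": -0.004, "y": 0, "z": -0.001, "ax": 0, "ay": 0, "az": 0, "jaw": -1}, {"x": -0.008, "y": 0, "z": -0.002, "ax": 0, "ay": 0, "az": 0, "jaw": -1}, {"x": -0.012, "y": 0, "z": -0.003, "ax": 0, "ay": 0, "az": 0, "jaw": -1}, {"x": -0.016, "y": 0, "z": -0.004, "ax": 0, "ay": 0, "az": 0, "jaw": -1}, {"x": -0.02, "y": 0, "z": -0.005, "ax": 0, "ay": 0, "az": 0, "jaw": -1}, {"x": -0.024, "y": 0, "z": -0.006, "ax": 0, "ay": 0, "az": 0, "jaw": -1}, {"x": -0.028, "y": 0, "z": -0.007, "ax": 0, "ay": 0, "az": 0, "jaw": -1}, {"x": -0.032, "y": 0, "z": -0.008, "ax": 0, "ay": 0, "az": 0, "jaw": -1}, {"x": -0.036, "y": 0, "z": -0.009, "ax": 0, "ay": 0, "az": 0, "jaw": -1}, {"x": -0.04, "y": 0, "z": -0.01, "ax": 0, "ay": 0, "az": 0, "jaw": -1}])

```text
time: 12.65
tool_pos: [575.2, 23.1, 166.2]
tcp_rot: [3.141, 0.0, 3.104]
contact_force: [-3.8, -0.1, 2.6]
grip_width: 0.4
finger_force: 2.0
```

Free, so the middle one is the supply. Carrying on along the arc.

send_rows(rows=[{"x": -0.02, "y": 0, "z": -0.002, "ax": 0, "ay": 0, "az": 0, "jaw": -1}, {"x": -0.04, "y": 0, "z": -0.004, "ax": 0, "ay": 0, "az": 0, "jaw": -1}, {"x": -0.06, "y": 0, "z": -0.006, "ax": 0, "ay": 0, "az": 0, "jaw": -1}, {"x": -0.08, "y": 0, "z": -0.008, "ax": 0, "ay": 0, "az": 0, "jaw": -1}, {"x": -0.1, "y": 0, "z": -0.008, "ax": 0, "ay": 0, "az": 0, "jaw": -1}, {"x": -0.12, "y": 0, "z": -0.008, "ax": 0, "ay": 0, "az": 0, "jaw": -1}, {"x": -0.14, "y": 0, "z": -0.008, "ax": 0, "ay": 0, "az": 0, "jaw": -1}, {"x": -0.16, "y": 0, "z": -0.006, "ax": 0, "ay": 0, "az": 0, "jaw": -1}, {"x": -0.18, "y": 0, "z": -0.004, "ax": 0, "ay": 0, "az": 0, "jaw": -1}, {"x": -0.2, "y": 0, "z": -0.002, "ax": 0, "ay": 0, "az": 0, "jaw": -1}])

```text
time: 13.9
tool_pos: [615.4, 21.6, 166.6]
tcp_rot: [3.141, -0.0, 3.105]
contact_force: [-3.2, -0.5, 1.9]
grip_width: 0.5
finger_force: 1.9
```

send_rows(rows=[{"x": -0.01, "y": 0, "z": 0.002, "ax": 0, "ay": 0, "az": 0, "jaw": -1}, {"x": -0.02, "y": 0, "z": 0.005, "ax": 0, "ay": 0, "az": 0, "jaw": -1}, {"x": -0.03, "y": 0, "z": 0.007, "ax": 0, "ay": 0, "az": 0, "jaw": -1}, {"x": -0.04, "y": 0, "z": 0.01, "ax": 0, "ay": 0, "az": 0, "jaw": -1}, {"x": -0.05, "y": 0, "z": 0.012, "ax": 0, "ay": 0, "az": 0, "jaw": -1}, {"x": -0.06, "y": 0, "z": 0.015, "ax": 0, "ay": 0, "az": 0, "jaw": -1}, {"x": -0.07, "y": 0, "z": 0.018, "ax": 0, "ay": 0, "az": 0, "jaw": -1}, {"x": -0.08, "y": 0, "z": 0.022, "ax": 0, "ay": 0, "az": 0, "jaw": -1}, {"x": -0.09, "y": 0, "z": 0.025, "ax": 0, "ay": 0, "az": 0, "jaw": -1}, {"x": -0.1, "y": 0, "z": 0.03, "ax": 0, "ay": 0, "az": 0, "jaw": -1}])

```text
time: 15.15
tool_pos: [635.3, 20.8, 160.6]
tcp_rot: [3.141, 0.0, 3.104]
contact_force: [-3.7, 0.2, 2.2]
grip_width: 0.3
finger_force: 1.8
```

send_rows(rows=[{"x": -0.004, "y": 0, "z": 0.001, "ax": 0, "ay": 0, "az": 0, "jaw": -1}, {"x": -0.008, "y": 0, "z": 0.003, "ax": 0, "ay": 0, "az": 0, "jaw": -1}, {"x": -0.012, "y": 0, "z": 0.005, "ax": 0, "ay": 0, "az": 0, "jaw": -1}, {"x": -0.016, "y": 0, "z": 0.006, "ax": 0, "ay": 0, "az": 0, "jaw": -1}, {"x": -0.02, "y": 0, "z": 0.008, "ax": 0, "ay": 0, "az": 0, "jaw": -1}, {"x": -0.024, "y": 0, "z": 0.009, "ax": 0, "ay": 0, "az": 0, "jaw": -1}, {"x": -0.028, "y": 0, "z": 0.01, "ax": 0, "ay": 0, "az": 0, "jaw": -1}, {"x": -0.032, "y": 0, "z": 0.012, "ax": 0, "ay": 0, "az": 0, "jaw": -1}, {"x": -0.036, "y": 0, "z": 0.014, "ax": 0, "ay": 0, "az": 0, "jaw": -1}, {"x": -0.04, "y": 0, "z": 0.015, "ax": 0, "ay": 0, "az": 0, "jaw": -1}])

```text
time: 16.4
tool_pos: [642.8, 20.6, 157.7]
tcp_rot: [3.142, -0.001, 3.105]
contact_force: [-5.2, -1.3, 4.3]
grip_width: 0.3
finger_force: 3.1
```

send_rows(rows=[{"x": -0.002, "y": 0, "z": 0.001, "ax": 0, "ay": 0, "az": 0, "jaw": -1}, {"x": -0.004, "y": 0, "z": 0.002, "ax": 0, "ay": 0, "az": 0, "jaw": -1}, {"x": -0.006, "y": 0, "z": 0.003, "ax": 0, "ay": 0, "az": 0, "jaw": -1}, {"x": -0.008, "y": 0, "z": 0.004, "ax": 0, "ay": 0, "az": 0, "jaw": -1}, {"x": -0.01, "y": 0, "z": 0.005, "ax": 0, "ay": 0, "az": 0, "jaw": -1}, {"x": -0.012, "y": 0, "z": 0.006, "ax": 0, "ay": 0, "az": 0, "jaw": -1}, {"x": -0.014, "y": 0, "z": 0.007, "ax": 0, "ay": 0, "az": 0, "jaw": -1}, {"x": -0.016, "y": 0, "z": 0.008, "ax": 0, "ay": 0, "az": 0, "jaw": -1}, {"x": -0.018, "y": 0, "z": 0.009, "ax": 0, "ay": 0, "az": 0, "jaw": -1}, {"x": -0.02, "y": 0, "z": 0.01, "ax": 0, "ay": 0, "az": 0, "jaw": -1}])

```text
time: 17.65
tool_pos: [645.9, 20.5, 156.0]
tcp_rot: [3.142, -0.003, 3.105]
contact_force: [-10.9, -0.6, 7.0]
grip_width: 0.3
finger_force: 5.0
```

send_rows(rows=[{"x": -0.002, "y": 0, "z": 0.001, "ax": 0, "ay": 0, "az": 0, "jaw": -1}, {"x": -0.004, "y": 0, "z": 0.002, "ax": 0, "ay": 0, "az": 0, "jaw": -1}, {"x": -0.006, "y": 0, "z": 0.003, "ax": 0, "ay": 0, "az": 0, "jaw": -1}, {"x": -0.008, "y": 0, "z": 0.004, "ax": 0, "ay": 0, "az": 0, "jaw": -1}, {"x": -0.01, "y": 0, "z": 0.005, "ax": 0, "ay": 0, "az": 0, "jaw": -1}, {"x": -0.01, "y": 0, "z": 0.005, "ax": 0, "ay": 0, "az": 0, "jaw": -1}, {"x": -0.01, "y": 0, "z": 0.005, "ax": 0, "ay": 0, "az": 0, "jaw": -1}, {"x": -0.01, "y": 0, "z": 0.005, "ax": 0, "ay": 0, "az": 0, "jaw": -1}, {"x": -0.01, "y": 0, "z": 0.005, "ax": 0, "ay": 0, "az": 0, "jaw": -1}, {"x": -0.01, "y": 0, "z": 0.005, "ax": 0, "ay": 0, "az": 0, "jaw": -1}])

```text
time: 18.9
tool_pos: [647.3, 20.5, 155.0]
tcp_rot: [3.142, -0.004, 3.105]
contact_force: [-12.3, 0.1, 8.6]
grip_width: 0.3
finger_force: 6.0
```

Middle is at its stop (15 N along the arc, about twice its free force). Now the right one.

send_rows(rows=[{"x": 0.1, "y": 0, "z": -0.02, "ax": 0, "ay": 0, "az": 0, "jaw": -1}, {"x": 0.28, "y": 0, "z": -0.025, "ax": 0, "ay": 0, "az": 0, "jaw": -1}, {"x": 0.46, "y": 0, "z": -0.025, "ax": 0, "ay": 0, "az": 0, "jaw": -1}, {"x": 0.62, "y": 0, "z": -0.025, "ax": 0, "ay": 0, "az": 0, "jaw": -1}, {"x": 0.62, "y": -0.12, "z": -0.025, "ax": 0, "ay": 0, "az": 0, "jaw": -1}, {"x": 0.62, "y": -0.24, "z": -0.025, "ax": 0, "ay": 0, "az": 0, "jaw": -1}, {"x": 0.62, "y": -0.35, "z": -0.025, "ax": 0, "ay": 0, "az": 0, "jaw": -1}, {"x": 0.59, "y": -0.35, "z": -0.025, "ax": 0, "ay": 0, "az": 0, "jaw": -1}, {"x": 0.56, "y": -0.35, "z": -0.025, "ax": 0, "ay": 0, "az": 0, "jaw": -1}, {"x": 0.53, "y": -0.35, "z": -0.025, "ax": 0, "ay": 0, "az": 0, "jaw": -1}])

```text
time: 20.15
tool_pos: [541.3, -45.0, 159.6]
tcp_rot: [3.141, 0.0, 3.105]
contact_force: [-0.3, 0.6, 0.9]
grip_width: 0.4
finger_force: 0.8
```

send_rows(rows=[{"x": -0.008, "y": 0, "z": 0, "ax": 0, "ay": 0, "az": 0, "jaw": -1}, {"x": -0.016, "y": 0, "z": 0, "ax": 0, "ay": 0, "az": 0, "jaw": -1}, {"x": -0.024, "y": 0, "z": 0, "ax": 0, "ay": 0, "az": 0, "jaw": -1}, {"x": -0.032, "y": 0, "z": -0.001, "ax": 0, "ay": 0, "az": 0, "jaw": -1}, {"x": -0.04, "y": 0, "z": -0.003, "ax": 0, "ay": 0, "az": 0, "jaw": -1}, {"x": -0.048, "y": 0, "z": -0.005, "ax": 0, "ay": 0, "az": 0, "jaw": -1}, {"x": -0.056, "y": 0, "z": -0.007, "ax": 0, "ay": 0, "az": 0, "jaw": -1}, {"x": -0.064, "y": 0, "z": -0.009, "ax": 0, "ay": 0, "az": 0, "jaw": -1}, {"x": -0.07, "y": 0, "z": -0.01, "ax": 0, "ay": 0, "az": 0, "jaw": -1}, {"x": -0.075, "y": 0, "z": -0.011, "ax": 0, "ay": 0, "az": 0, "jaw": -1}])

```text
time: 21.4
tool_pos: [555.7, -46.3, 161.8]
tcp_rot: [3.142, 0.0, 3.104]
contact_force: [-3.7, 0.6, 3.0]
grip_width: 0.6
finger_force: 2.4
```

send_rows(rows=[{"x": -0.004, "y": 0, "z": -0.001, "ax": 0, "ay": 0, "az": 0, "jaw": -1}, {"x": -0.008, "y": 0, "z": -0.002, "ax": 0, "ay": 0, "az": 0, "jaw": -1}, {"x": -0.012, "y": 0, "z": -0.003, "ax": 0, "ay": 0, "az": 0, "jaw": -1}, {"x": -0.016, "y": 0, "z": -0.004, "ax": 0, "ay": 0, "az": 0, "jaw": -1}, {"x": -0.02, "y": 0, "z": -0.005, "ax": 0, "ay": 0, "az": 0, "jaw": -1}, {"x": -0.024, "y": 0, "z": -0.006, "ax": 0, "ay": 0, "az": 0, "jaw": -1}, {"x": -0.028, "y": 0, "z": -0.007, "ax": 0, "ay": 0, "az": 0, "jaw": -1}, {"x": -0.032, "y": 0, "z": -0.008, "ax": 0, "ay": 0, "az": 0, "jaw": -1}, {"x": -0.036, "y": 0, "z": -0.009, "ax": 0, "ay": 0, "az": 0, "jaw": -1}, {"x": -0.04, "y": 0, "z": -0.01, "ax": 0, "ay": 0, "az": 0, "jaw": -1}])

```text
time: 22.65
tool_pos: [563.7, -46.6, 163.8]
tcp_rot: [3.142, 0.0, 3.104]
contact_force: [-3.6, 0.4, 3.5]
grip_width: 0.3
finger_force: 2.2
```

send_rows(rows=[{"x": -0.004, "y": 0, "z": -0.001, "ax": 0, "ay": 0, "az": 0, "jaw": -1}, {"x": -0.008, "y": 0, "z": -0.002, "ax": 0, "ay": 0, "az": 0, "jaw": -1}, {"x": -0.012, "y": 0, "z": -0.003, "ax": 0, "ay": 0, "az": 0, "jaw": -1}, {"x": -0.016, "y": 0, "z": -0.004, "ax": 0, "ay": 0, "az": 0, "jaw": -1}, {"x": -0.02, "y": 0, "z": -0.005, "ax": 0, "ay": 0, "az": 0, "jaw": -1}, {"x": -0.024, "y": 0, "z": -0.006, "ax": 0, "ay": 0, "az": 0, "jaw": -1}, {"x": -0.028, "y": 0, "z": -0.007, "ax": 0, "ay": 0, "az": 0, "jaw": -1}, {"x": -0.032, "y": 0, "z": -0.008, "ax": 0, "ay": 0, "az": 0, "jaw": -1}, {"x": -0.036, "y": 0, "z": -0.009, "ax": 0, "ay": 0, "az": 0, "jaw": -1}, {"x": -0.04, "y": 0, "z": -0.01, "ax": 0, "ay": 0, "az": 0, "jaw": -1}])

```text
time: 23.9
tool_pos: [571.6, -46.9, 165.8]
tcp_rot: [3.142, 0.0, 3.104]
contact_force: [-5.5, 0.3, 2.5]
grip_width: 0.5
finger_force: 2.0
```

send_rows(rows=[{"x": -0.003, "y": 0, "z": -0.001, "ax": 0, "ay": 0, "az": 0, "jaw": -1}, {"x": -0.006, "y": 0, "z": -0.002, "ax": 0, "ay": 0, "az": 0, "jaw": -1}, {"x": -0.009, "y": 0, "z": -0.002, "ax": 0, "ay": 0, "az": 0, "jaw": -1}, {"x": -0.012, "y": 0, "z": -0.003, "ax": 0, "ay": 0, "az": 0, "jaw": -1}, {"x": -0.015, "y": 0, "z": -0.003, "ax": 0, "ay": 0, "az": 0, "jaw": -1}, {"x": -0.018, "y": 0, "z": -0.004, "ax": 0, "ay": 0, "az": 0, "jaw": -1}, {"x": -0.021, "y": 0, "z": -0.004, "ax": 0, "ay": 0, "az": 0, "jaw": -1}, {"x": -0.024, "y": 0, "z": -0.005, "ax": 0, "ay": 0, "az": 0, "jaw": -1}, {"x": -0.027, "y": 0, "z": -0.005, "ax": 0, "ay": 0, "az": 0, "jaw": -1}, {"x": -0.03, "y": 0, "z": -0.006, "ax": 0, "ay": 0, "az": 0, "jaw": -1}])

```text
time: 25.15
tool_pos: [577.6, -47.1, 167.0]
tcp_rot: [3.142, 0.0, 3.104]
contact_force: [-3.6, 0.1, 1.6]
grip_width: 0.5
finger_force: 1.8
```

Right is free, so it is the outlet. Carrying on along the arc.

send_rows(rows=[{"x": -0.018, "y": 0, "z": -0.002, "ax": 0, "ay": 0, "az": 0, "jaw": -1}, {"x": -0.036, "y": 0, "z": -0.003, "ax": 0, "ay": 0, "az": 0, "jaw": -1}, {"x": -0.054, "y": 0, "z": -0.004, "ax": 0, "ay": 0, "az": 0, "jaw": -1}, {"x": -0.072, "y": 0, "z": -0.005, "ax": 0, "ay": 0, "az": 0, "jaw": -1}, {"x": -0.09, "y": 0, "z": -0.005, "ax": 0, "ay": 0, "az": 0, "jaw": -1}, {"x": -0.108, "y": 0, "z": -0.005, "ax": 0, "ay": 0, "az": 0, "jaw": -1}, {"x": -0.126, "y": 0, "z": -0.004, "ax": 0, "ay": 0, "az": 0, "jaw": -1}, {"x": -0.144, "y": 0, "z": -0.003, "ax": 0, "ay": 0, "az": 0, "jaw": -1}, {"x": -0.162, "y": 0, "z": 0, "ax": 0, "ay": 0, "az": 0, "jaw": -1}, {"x": -0.175, "y": 0, "z": 0.002, "ax": 0, "ay": 0, "az": 0, "jaw": -1}])

```text
time: 26.4
tool_pos: [612.4, -48.4, 166.5]
tcp_rot: [3.142, -0.001, 3.105]
contact_force: [-4.9, -0.0, 3.9]
grip_width: 0.7
finger_force: 2.6
```

send_rows(rows=[{"x": -0.01, "y": 0, "z": 0.002, "ax": 0, "ay": 0, "az": 0, "jaw": -1}, {"x": -0.02, "y": 0, "z": 0.005, "ax": 0, "ay": 0, "az": 0, "jaw": -1}, {"x": -0.03, "y": 0, "z": 0.007, "ax": 0, "ay": 0, "az": 0, "jaw": -1}, {"x": -0.04, "y": 0, "z": 0.01, "ax": 0, "ay": 0, "az": 0, "jaw": -1}, {"x": -0.05, "y": 0, "z": 0.012, "ax": 0, "ay": 0, "az": 0, "jaw": -1}, {"x": -0.06, "y": 0, "z": 0.015, "ax": 0, "ay": 0, "az": 0, "jaw": -1}, {"x": -0.07, "y": 0, "z": 0.018, "ax": 0, "ay": 0, "az": 0, "jaw": -1}, {"x": -0.08, "y": 0, "z": 0.022, "ax": 0, "ay": 0, "az": 0, "jaw": -1}, {"x": -0.09, "y": 0, "z": 0.025, "ax": 0, "ay": 0, "az": 0, "jaw": -1}, {"x": -0.1, "y": 0, "z": 0.03, "ax": 0, "ay": 0, "az": 0, "jaw": -1}])

```text
time: 27.65
tool_pos: [632.5, -49.2, 160.6]
tcp_rot: [3.142, -0.0, 3.104]
contact_force: [-3.0, -0.4, 2.9]
grip_width: 0.5
finger_force: 1.9
```

send_rows(rows=[{"x": -0.004, "y": 0, "z": 0.001, "ax": 0, "ay": 0, "az": 0, "jaw": -1}, {"x": -0.008, "y": 0, "z": 0.003, "ax": 0, "ay": 0, "az": 0, "jaw": -1}, {"x": -0.012, "y": 0, "z": 0.005, "ax": 0, "ay": 0, "az": 0, "jaw": -1}, {"x": -0.016, "y": 0, "z": 0.006, "ax": 0, "ay": 0, "az": 0, "jaw": -1}, {"x": -0.02, "y": 0, "z": 0.008, "ax": 0, "ay": 0, "az": 0, "jaw": -1}, {"x": -0.024, "y": 0, "z": 0.009, "ax": 0, "ay": 0, "az": 0, "jaw": -1}, {"x": -0.028, "y": 0, "z": 0.01, "ax": 0, "ay": 0, "az": 0, "jaw": -1}, {"x": -0.032, "y": 0, "z": 0.012, "ax": 0, "ay": 0, "az": 0, "jaw": -1}, {"x": -0.036, "y": 0, "z": 0.014, "ax": 0, "ay": 0, "az": 0, "jaw": -1}, {"x": -0.04, "y": 0, "z": 0.015, "ax": 0, "ay": 0, "az": 0, "jaw": -1}])

```text
time: 28.9
tool_pos: [640.2, -49.4, 157.7]
tcp_rot: [3.142, -0.001, 3.105]
contact_force: [-6.9, 0.5, 2.2]
grip_width: 0.5
finger_force: 3.2
```

send_rows(rows=[{"x": -0.003, "y": 0, "z": 0.001, "ax": 0, "ay": 0, "az": 0, "jaw": -1}, {"x": -0.006, "y": 0, "z": 0.003, "ax": 0, "ay": 0, "az": 0, "jaw": -1}, {"x": -0.009, "y": 0, "z": 0.004, "ax": 0, "ay": 0, "az": 0, "jaw": -1}, {"x": -0.012, "y": 0, "z": 0.006, "ax": 0, "ay": 0, "az": 0, "jaw": -1}, {"x": -0.015, "y": 0, "z": 0.007, "ax": 0, "ay": 0, "az": 0, "jaw": -1}, {"x": -0.018, "y": 0, "z": 0.009, "ax": 0, "ay": 0, "az": 0, "jaw": -1}, {"x": -0.021, "y": 0, "z": 0.01, "ax": 0, "ay": 0, "az": 0, "jaw": -1}, {"x": -0.024, "y": 0, "z": 0.012, "ax": 0, "ay": 0, "az": 0, "jaw": -1}, {"x": -0.027, "y": 0, "z": 0.013, "ax": 0, "ay": 0, "az": 0, "jaw": -1}, {"x": -0.027, "y": 0, "z": 0.013, "ax": 0, "ay": 0, "az": 0, "jaw": -1}])

```text
time: 30.15
tool_pos: [644.3, -49.5, 155.4]
tcp_rot: [3.141, -0.004, 3.105]
contact_force: [-12.7, -0.3, 8.6]
grip_width: 0.2
finger_force: 5.9
```

Right is at its stop (15 N). Now the left one, last.

send_rows(rows=[{"x": 0.1, "y": 0, "z": -0.02, "ax": 0, "ay": 0, "az": 0, "jaw": -1}, {"x": 0.3, "y": 0, "z": -0.035, "ax": 0, "ay": 0, "az": 0, "jaw": -1}, {"x": 0.5, "y": 0, "z": -0.035, "ax": 0, "ay": 0, "az": 0, "jaw": -1}, {"x": 0.62, "y": 0, "z": -0.035, "ax": 0, "ay": 0, "az": 0, "jaw": -1}, {"x": 0.62, "y": 0.22, "z": -0.035, "ax": 0, "ay": 0, "az": 0, "jaw": -1}, {"x": 0.62, "y": 0.46, "z": -0.035, "ax": 0, "ay": 0, "az": 0, "jaw": -1}, {"x": 0.62, "y": 0.7, "z": -0.035, "ax": 0, "ay": 0, "az": 0, "jaw": -1}, {"x": 0.58, "y": 0.7, "z": -0.035, "ax": 0, "ay": 0, "az": 0, "jaw": -1}, {"x": 0.54, "y": 0.7, "z": -0.035, "ax": 0, "ay": 0, "az": 0, "jaw": -1}, {"x": 0.5, "y": 0.7, "z": -0.035, "ax": 0, "ay": 0, "az": 0, "jaw": -1}])

```text
time: 31.4
tool_pos: [552.2, 92.8, 162.0]
tcp_rot: [-3.142, 0.001, 3.103]
contact_force: [0.6, -0.4, 0.2]
grip_width: 0.5
finger_force: 0.0
```

send_rows(rows=[{"x": -0.009, "y": 0, "z": 0, "ax": 0, "ay": 0, "az": 0, "jaw": -1}, {"x": -0.018, "y": 0, "z": 0, "ax": 0, "ay": 0, "az": 0, "jaw": -1}, {"x": -0.027, "y": 0, "z": -0.001, "ax": 0, "ay": 0, "az": 0, "jaw": -1}, {"x": -0.036, "y": 0, "z": -0.003, "ax": 0, "ay": 0, "az": 0, "jaw": -1}, {"x": -0.044, "y": 0, "z": -0.005, "ax": 0, "ay": 0, "az": 0, "jaw": -1}, {"x": -0.052, "y": 0, "z": -0.007, "ax": 0, "ay": 0, "az": 0, "jaw": -1}, {"x": -0.06, "y": 0, "z": -0.009, "ax": 0, "ay": 0, "az": 0, "jaw": -1}, {"x": -0.068, "y": 0, "z": -0.011, "ax": 0, "ay": 0, "az": 0, "jaw": -1}, {"x": -0.075, "y": 0, "z": -0.013, "ax": 0, "ay": 0, "az": 0, "jaw": -1}, {"x": -0.08, "y": 0, "z": -0.014, "ax": 0, "ay": 0, "az": 0, "jaw": -1}])

```text
time: 32.65
tool_pos: [567.2, 93.4, 164.9]
tcp_rot: [3.141, -0.0, 3.104]
contact_force: [-4.4, -0.2, 3.3]
grip_width: 0.3
finger_force: 2.2
```

send_rows(rows=[{"x": -0.004, "y": 0, "z": -0.001, "ax": 0, "ay": 0, "az": 0, "jaw": -1}, {"x": -0.008, "y": 0, "z": -0.002, "ax": 0, "ay": 0, "az": 0, "jaw": -1}, {"x": -0.012, "y": 0, "z": -0.003, "ax": 0, "ay": 0, "az": 0, "jaw": -1}, {"x": -0.016, "y": 0, "z": -0.004, "ax": 0, "ay": 0, "az": 0, "jaw": -1}, {"x": -0.02, "y": 0, "z": -0.005, "ax": 0, "ay": 0, "az": 0, "jaw": -1}, {"x": -0.024, "y": 0, "z": -0.006, "ax": 0, "ay": 0, "az": 0, "jaw": -1}, {"x": -0.028, "y": 0, "z": -0.007, "ax": 0, "ay": 0, "az": 0, "jaw": -1}, {"x": -0.032, "y": 0, "z": -0.008, "ax": 0, "ay": 0, "az": 0, "jaw": -1}, {"x": -0.036, "y": 0, "z": -0.009, "ax": 0, "ay": 0, "az": 0, "jaw": -1}, {"x": -0.04, "y": 0, "z": -0.01, "ax": 0, "ay": 0, "az": 0, "jaw": -1}])

```text
time: 33.9
tool_pos: [575.3, 93.1, 166.8]
tcp_rot: [3.142, 0.0, 3.104]
contact_force: [-3.8, 0.5, 2.4]
grip_width: 0.4
finger_force: 2.1
```

send_rows(rows=[{"x": -0.02, "y": 0, "z": -0.002, "ax": 0, "ay": 0, "az": 0, "jaw": -1}, {"x": -0.04, "y": 0, "z": -0.004, "ax": 0, "ay": 0, "az": 0, "jaw": -1}, {"x": -0.06, "y": 0, "z": -0.005, "ax": 0, "ay": 0, "az": 0, "jaw": -1}, {"x": -0.08, "y": 0, "z": -0.006, "ax": 0, "ay": 0, "az": 0, "jaw": -1}, {"x": -0.1, "y": 0, "z": -0.006, "ax": 0, "ay": 0, "az": 0, "jaw": -1}, {"x": -0.12, "y": 0, "z": -0.006, "ax": 0, "ay": 0, "az": 0, "jaw": -1}, {"x": -0.14, "y": 0, "z": -0.005, "ax": 0, "ay": 0, "az": 0, "jaw": -1}, {"x": -0.16, "y": 0, "z": -0.004, "ax": 0, "ay": 0, "az": 0, "jaw": -1}, {"x": -0.18, "y": 0, "z": -0.002, "ax": 0, "ay": 0, "az": 0, "jaw": -1}, {"x": -0.2, "y": 0, "z": 0, "ax": 0, "ay": 0, "az": 0, "jaw": -1}])

```text
time: 35.15
tool_pos: [615.5, 91.6, 166.8]
tcp_rot: [3.142, 0.0, 3.104]
contact_force: [-3.4, -0.0, 2.1]
grip_width: 0.3
finger_force: 1.6
```

send_rows(rows=[{"x": -0.01, "y": 0, "z": 0.002, "ax": 0, "ay": 0, "az": 0, "jaw": -1}, {"x": -0.02, "y": 0, "z": 0.005, "ax": 0, "ay": 0, "az": 0, "jaw": -1}, {"x": -0.03, "y": 0, "z": 0.007, "ax": 0, "ay": 0, "az": 0, "jaw": -1}, {"x": -0.04, "y": 0, "z": 0.01, "ax": 0, "ay": 0, "az": 0, "jaw": -1}, {"x": -0.05, "y": 0, "z": 0.012, "ax": 0, "ay": 0, "az": 0, "jaw": -1}, {"x": -0.06, "y": 0, "z": 0.015, "ax": 0, "ay": 0, "az": 0, "jaw": -1}, {"x": -0.07, "y": 0, "z": 0.018, "ax": 0, "ay": 0, "az": 0, "jaw": -1}, {"x": -0.08, "y": 0, "z": 0.022, "ax": 0, "ay": 0, "az": 0, "jaw": -1}, {"x": -0.09, "y": 0, "z": 0.025, "ax": 0, "ay": 0, "az": 0, "jaw": -1}, {"x": -0.1, "y": 0, "z": 0.03, "ax": 0, "ay": 0, "az": 0, "jaw": -1}])

```text
time: 36.4
tool_pos: [635.3, 90.9, 160.8]
tcp_rot: [3.142, 0.0, 3.104]
contact_force: [-2.7, 0.6, 3.0]
grip_width: 0.1
finger_force: 1.5
```

send_rows(rows=[{"x": -0.004, "y": 0, "z": 0.001, "ax": 0, "ay": 0, "az": 0, "jaw": -1}, {"x": -0.008, "y": 0, "z": 0.003, "ax": 0, "ay": 0, "az": 0, "jaw": -1}, {"x": -0.012, "y": 0, "z": 0.005, "ax": 0, "ay": 0, "az": 0, "jaw": -1}, {"x": -0.016, "y": 0, "z": 0.006, "ax": 0, "ay": 0, "az": 0, "jaw": -1}, {"x": -0.02, "y": 0, "z": 0.008, "ax": 0, "ay": 0, "az": 0, "jaw": -1}, {"x": -0.024, "y": 0, "z": 0.009, "ax": 0, "ay": 0, "az": 0, "jaw": -1}, {"x": -0.028, "y": 0, "z": 0.01, "ax": 0, "ay": 0, "az": 0, "jaw": -1}, {"x": -0.032, "y": 0, "z": 0.012, "ax": 0, "ay": 0, "az": 0, "jaw": -1}, {"x": -0.036, "y": 0, "z": 0.014, "ax": 0, "ay": 0, "az": 0, "jaw": -1}, {"x": -0.04, "y": 0, "z": 0.015, "ax": 0, "ay": 0, "az": 0, "jaw": -1}])

```text
time: 37.65
tool_pos: [643.2, 90.6, 157.8]
tcp_rot: [3.141, 0.0, 3.104]
contact_force: [-2.7, 0.3, 1.7]
grip_width: 0.5
finger_force: 1.5
```

Still moving freely; I expect the stop near x = 649.

send_rows(rows=[{"x": -0.003, "y": 0, "z": 0.001, "ax": 0, "ay": 0, "az": 0, "jaw": -1}, {"x": -0.006, "y": 0, "z": 0.003, "ax": 0, "ay": 0, "az": 0, "jaw": -1}, {"x": -0.009, "y": 0, "z": 0.004, "ax": 0, "ay": 0, "az": 0, "jaw": -1}, {"x": -0.012, "y": 0, "z": 0.006, "ax": 0, "ay": 0, "az": 0, "jaw": -1}, {"x": -0.015, "y": 0, "z": 0.007, "ax": 0, "ay": 0, "az": 0, "jaw": -1}, {"x": -0.018, "y": 0, "z": 0.009, "ax": 0, "ay": 0, "az": 0, "jaw": -1}, {"x": -0.021, "y": 0, "z": 0.01, "ax": 0, "ay": 0, "az": 0, "jaw": -1}, {"x": -0.024, "y": 0, "z": 0.012, "ax": 0, "ay": 0, "az": 0, "jaw": -1}, {"x": -0.027, "y": 0, "z": 0.013, "ax": 0, "ay": 0, "az": 0, "jaw": -1}, {"x": -0.03, "y": 0, "z": 0.015, "ax": 0, "ay": 0, "az": 0, "jaw": -1}])

```text
time: 38.9
tool_pos: [648.0, 90.5, 155.0]
tcp_rot: [3.142, -0.003, 3.105]
contact_force: [-8.8, -0.2, 5.9]
grip_width: 0.8
finger_force: 4.6
```

send_rows(rows=[{"x": -0.002, "y": 0, "z": 0.001, "ax": 0, "ay": 0, "az": 0, "jaw": -1}, {"x": -0.004, "y": 0, "z": 0.002, "ax": 0, "ay": 0, "az": 0, "jaw": -1}, {"x": -0.006, "y": 0, "z": 0.003, "ax": 0, "ay": 0, "az": 0, "jaw": -1}, {"x": -0.008, "y": 0, "z": 0.004, "ax": 0, "ay": 0, "az": 0, "jaw": -1}, {"x": -0.01, "y": 0, "z": 0.005, "ax": 0, "ay": 0, "az": 0, "jaw": -1}, {"x": -0.012, "y": 0, "z": 0.006, "ax": 0, "ay": 0, "az": 0, "jaw": -1}, {"x": -0.014, "y": 0, "z": 0.007, "ax": 0, "ay": 0, "az": 0, "jaw": -1}, {"x": -0.016, "y": 0, "z": 0.008, "ax": 0, "ay": 0, "az": 0, "jaw": -1}, {"x": -0.016, "y": 0, "z": 0.008, "ax": 0, "ay": 0, "az": 0, "jaw": -1}, {"x": -0.016, "y": 0, "z": 0.008, "ax": 0, "ay": 0, "az": 0, "jaw": -1}])

```text
time: 40.15
tool_pos: [650.3, 90.4, 153.5]
tcp_rot: [-3.142, -0.004, 3.105]
contact_force: [-12.8, -0.7, 7.9]
grip_width: 0.4
finger_force: 6.2
```

Left is at its stop too. Retracting, then checking from above.

send_rows(rows=[{"x": 0.1, "y": 0, "z": -0.02, "ax": 0, "ay": 0, "az": 0, "jaw": -1}, {"x": 0.25, "y": 0, "z": -0.05, "ax": 0, "ay": 0, "az": 0, "jaw": -1}, {"x": 0.4, "y": 0, "z": -0.1, "ax": 0, "ay": 0, "az": 0, "jaw": -1}, {"x": 0.55, "y": 0, "z": -0.2, "ax": 0, "ay": 0, "az": 0, "jaw": -1}, {"x": 0.7, "y": 0, "z": -0.3, "ax": 0, "ay": 0, "az": 0, "jaw": -1}, {"x": 0.85, "y": 0, "z": -0.4, "ax": 0, "ay": 0, "az": 0, "jaw": -1}, {"x": 1, "y": 0, "z": -0.4, "ax": 0, "ay": 0, "az": 0, "jaw": -1}, {"x": 1, "y": 0, "z": -0.4, "ax": 0, "ay": 0, "az": 0, "jaw": -1}, {"x": 1, "y": 0, "z": -0.4, "ax": 0, "ay": 0, "az": 0, "jaw": -1}, {"x": 1, "y": 0, "z": -0.4, "ax": 0, "ay": 0, "az": 0, "jaw": -1}])

```text
time: 41.4
tool_pos: [453.5, 97.5, 232.9]
tcp_rot: [3.142, 0.0, 3.104]
contact_force: [-0.2, 0.1, 0.5]
grip_width: 0.3
finger_force: 0.0
```

```bash
python3 - <<'E'
from h import *
m=bot.camera_model("top");p,d=bot.capture("top");cv2.imwrite("pics/t3.png",p[:,:,::-1])
P=unproj(m,np.c_[np.mgrid[0:640,0:480].reshape(2,-1).T],d=d.T.ravel());c=p.transpose(1,0,2).reshape(-1,3)
for y0 in(92,22,-48):
    k=(abs(P[:,1]-y0)<30)&(P[:,2]>145)&(P[:,2]<195)&(P[:,0]>540)&(P[:,0]<700)&(c.max(1)<60)
    Q=P[k];print(k.sum(),Q.min(0).round(),Q.max(0).round(),np.median(Q,0).round(1))
E
```

```text
292 [656.  69. 145.] [679. 111. 179.] [665.6  88.9 172.1]
294 [653.  -1. 145.] [676.  39. 180.] [662.6  19.1 171.5]
295 [650. -71. 148.] [675. -30. 180.] [660.1 -49.4 171.6]
```

View pics/t3.png

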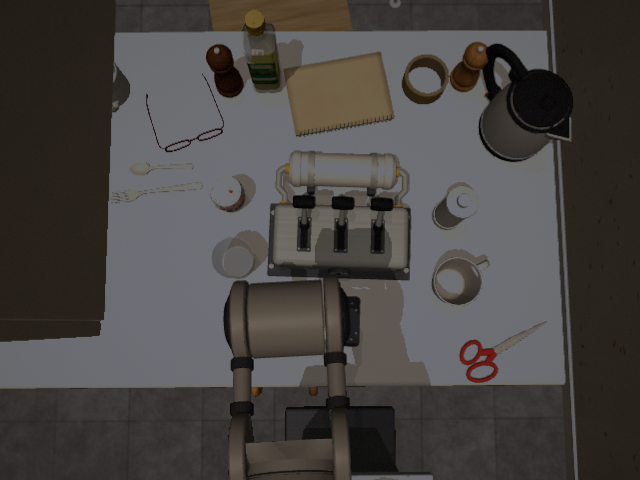

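All three grips lie in a line at the back ((303,202), (343,203), (382,205)), following the station's tilt. The tumbler, mug, jar and cartridge haven't moved; the arm hides the teaspoon, but nothing came near it.

```bash
python3 -c "
from plant import bot
print(bot.close_job())"
```

```text
the job is handed in; nothing more can be done
None
```

I pushed all three levers to their back stops in the order middle (supply), right (outlet), left (drain), with about 15 N at most on a lever. The left one was tried first and released when it was blocked. The job is handed in; no verdict came back.

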